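Shut and lock the bench service box

ROBOT

A 6-joint arm with a two-finger parallel gripper is mounted at the origin on the work surface. World frame = base frame: x ahead of the robot, y to its left, z up, the work surface at z = 0. Lengths are in m, angles in rad, forces in N, time in s.
With the tool pointing down it reaches from about 0.275 to 0.75 m from the base axis. Payload 10.2 kg.
Tool frame: the origin (TCP) lies at the centre of the arm's flange, where the gripper is bolted on; the fingertips stand ahead of it and the grasp point (between the pads) lies 155 mm ahead of it (arm.nose_length is the z of the fingertips in the tool frame, in m); z points along the fingers, y is the direction in which the jaws open and shut (so a half turn about z gives the same grasp; the last joint's range is limited). The gripper opens to 85 mm and grips with 20 to 120 N. Pads are 22 mm wide; open, the fingers measure 114 mm over their backs; the gripper's body (76 mm by 85 mm) begins 54 mm behind the grasp point. The pads swing forward as they close: fully open they stand 13 mm farther back than shut.
Start: joints at [-1.342, 0.313, 1.498, -0, 1.331, -0.223], TCP at [0.229, -0.472, 0.405] pointing down, gripper open.
Joint ranges: [-2.94, 2.94], [-0.97, 2.17], [0.19, 2.56], [-1.23, 4.37], [0.02, 3.11], [-2.88, 2.88]. Speed limits (rad/s): [2.39, 2.39, 3.01, 3.14, 3.14, 3.14].

INTERFACE

Orientations are given as a 3x3 rotation matrix whose columns are the frame's x, y, z axes.
In Python, from plant import arm gives the robot as it stands. The module is installed in compiled form; this text tells all that it offers.
- The arm moves only by the shell command python3 -m pendant 'ROWS'. ROWS is JSON, a list of rows, each a list of 5 numbers: the opening, from 0 (shut) to 1 (fully open), then the shift along the world's x, y, z normalised to -1 to 1, where 1 is 100 mm, then the turn about the world's z normalised to -1 to 1, where 1 is 180 degrees. In form: [[gripper, x, y, z, spin], ...]. A call has 1 to 5 rows; each row is the pose to reach, as a shift and turn from the pose commanded when the call began, turning the shorter way round; what a row does not reach only later rows make up. A row lasts 1/12 s, in which the tool goes at most 41.7 mm and 7.16 degrees, less where a joint would pass 70% of its speed; a pose out of reach is approached as far as the arm can. A call with a number of a shift or a turn outside -1 to 1 is refused whole. A call with a gripper value outside its range is refused whole. The fingers move at their own pace and stop on an object; the grip force is fixed at half the most. Time passes only in rows, so rows that repeat a pose let the fingers close. It gives the time, the measured TCP pose, the force and the opening at its end, in the units of the state.
- arm.observe(): the state, without advancing time (a new reading comes with each control period).
- arm.grab_frame(name): name is "side" or "top"; returns a dict with "pixels" (480x640x3 uint8, red, green, blue), "z_map" (480x640 float32, m along the optical axis (not along the pixel's ray), 0 where there is no reading), "fx", "fy", "cx", "cy" (pixels), "cam_to_world" (4x4, takes a point from camera to world coordinates). Camera axes: x right, y down, z forward; pixel columns grow to the right and rows downward; lengths in m; the calibration is good to about 2 mm. A picture is of the moment at which its call begins.
- arm.close_job(): hands the job in, once; it reports no verdict.
Trained networks look in a picture, given as the dict that the camera call returned (one of the last four; its "shot" number tells which), for a name from the list of things; names that differ only in an ending like _2 or _b are one class to them, and where a whole thing is asked for, a point or a joint stands for the part that bears it (a point fixed in the world has none). Each returns a list of dicts, best first, with "conf" (0 to 1); they miss things now and then, are a little off and sometimes report something else, mostly with a low value. They report only what shows in the picture. A call takes as long as a camera call.
- arm.look_for(picture, name): "rect" ([left, top, width, height] as shares, 0 to 1, of the picture: columns of its width, rows of its height, round what is visible of it).
- arm.spot_point(picture, name): "position" ([column, row] as shares, 0 to 1, of the picture: columns of its width, rows of its height: a listed point, or the origin of a listed thing).
The state is a dict: "time": time; "qpos": joint angles; "dq": joint speeds; "tau": joint torques, N m; "tcp_pos": TCP position; "tcp_rot": TCP orientation; "force": force on the tool from outside, world axes, zero at the start; "moment": the same for the moment, N m; "gripper_width": opening from 0.0 (shut) to 1.0 (fully open).
Only numpy, scipy, OpenCV 4.12 (cv2) and the standard library are available. Lean on these libraries where they do the work, as an engineer would, in place of code of your own. Each camera call takes 0.05 s, during which the arm holds its last target. There are 200 camera calls.

TASK

Press the raised panel of the grey service box down until it is shut. Only then set a fingertip in the slot of each of its two round fasteners and turn it clockwise (seen from above) a quarter turn to its stop, so that both slots run from front to back and the panel is locked. Never raise the panel, turn the fasteners only from inside their slots, and leave the glassware and other things on the bench where they stand.

Things in the scene. Friction and masses are not known exactly. Their poses are not given: they have to be found in the camera images.
- box: Grey painted bench service box, fixed to the bench, 260 (x) by 370 (y) by 100 mm high, walls 6 mm, open on top under its hinged panel. Origin: centre of its underside. Its x axis points from its front edge (towards the robot, apart from its yaw) to its hinge edge, its z up.
- panel (a joint): Angle of the box's steel panel (260 by 370 mm, 6 mm thick), rad: 0 = shut, flat on the rim; grows as its front edge rises. Hinge along the box's far top edge (box x +130, z 100 mm). Stiff friction hinge: it stays at any angle, goes down under 3 to 5 N on its front edge and stays shut. Starts 0.18 to 0.38 open.
- panel_front (a point): Point on the panel's top face, in the middle of its width, 25 mm behind its front edge and 235 mm from the hinge line: bare steel, a good place to press. Frame as the panel's: x from front to hinge, z out of the top face. When the panel is shut it lies 106 mm above the bench.
- fastener_left (a joint): Turn of the left fastener, rad, clockwise from above: 0 = unlocked (slot along the box's y), 1.571 = locked (slot along the box's x, front to back); hard stops at both. Starts at 0 to 0.3. Needs about 0.08 N m (3.5 N at 24 mm from the centre); stays where left. From about 1.1 its cam holds the panel down. An aluminium rotor 104 mm across inside a fixed steel collar 116 mm across of the same height.
- slot_left (a point): Centre of the slot's mouth, on the rotor's axis, 24 mm above the panel's top face (when shut: 130 mm above the bench, box frame x -20, y +85 mm). Straight slot along this frame's y, 40 mm wide, 88 mm long, ends closed, 20 mm deep, dark floor. z out of the panel; frame turns with the rotor. Closed fingertips fit in near one end and move it in an arc, turning along with it.
- fastener_right (a joint): Turn of the right fastener, rad, clockwise from above: 0 = unlocked (slot along the box's y), 1.571 = locked (slot along the box's x, front to back); hard stops at both. Starts at 0 to 0.3. Needs about 0.08 N m (3.5 N at 24 mm from the centre); stays where left. From about 1.1 its cam holds the panel down. An aluminium rotor 104 mm across inside a fixed steel collar 116 mm across of the same height.
- slot_right (a point): Centre of the slot's mouth, on the rotor's axis, 24 mm above the panel's top face (when shut: 130 mm above the bench, box frame x -20, y -85 mm). Straight slot along this frame's y, 40 mm wide, 88 mm long, ends closed, 20 mm deep, dark floor. z out of the panel; frame turns with the rotor. Closed fingertips fit in near one end and move it in an arc, turning along with it.
- reagent_bottle: Bystander: stoppered clear glass bottle, 54 mm across, 130 mm tall, stands beside the box; origin at the centre of its underside.
- beaker: Bystander: glass beaker, 64 mm across, 80 mm tall, stands beside the box; origin at the centre of its underside.
- mortar: Bystander: white ceramic mortar bowl, 84 mm across, 60 mm tall; origin at the centre of its underside.
- red_cup: Bystander: plastic cup, 72 mm across, 100 mm tall; origin at the centre of its underside.
- amber_jar: Bystander: brown glass jar, 60 mm across, 90 mm tall; origin at the centre of its underside.
- spatula: Bystander: lying steel spatula, 180 mm long.

How it is judged:
On the way:
1. the panel is pressed shut while both fasteners are still unlocked (value of joint panel below 0.025 rad and value of joint each of fastener_left, fastener_right below 0.6 rad), for 0.2 s.
At the end, for the whole second after the job is handed in: The panel is shut (within 0.025 rad), both fasteners are turned to the locked stop (past 1.45 of 1.571 rad), and every bystander is within 30 mm of where it stood (value of joint panel below 0.025 rad and value of joint each of fastener_left, fastener_right above 1.45 rad and distance of each of reagent_bottle, beaker, mortar, red_cup, amber_jar, spatula from where it was at the start of the episode below 0.03 m); the robot touches nothing.
It fails at once if a fastener is turned to lock while the panel is still up (value of joint panel above 0.06 rad and value of joint any of fastener_left, fastener_right above 0.6 rad).
It fails at once if the panel is raised (value of joint panel above 0.45 rad).
It fails at once if a bystander is lifted, moved 30 mm or more, or (bottle, beaker, cup, jar, mortar) tipped over (distance of any of reagent_bottle, beaker, mortar, red_cup, amber_jar, spatula from where it was at the start of the episode above 0.03 m or height (world z) of any of reagent_bottle, beaker, mortar, red_cup, amber_jar, spatula above 0.03 m or angle between any of reagent_bottle, beaker, mortar, red_cup, amber_jar's own z axis and vertical above 0.5 rad).
It fails at once if the left fastener is turned otherwise than with a fingertip in its slot (value of joint fastener_left between 0.5 and 1.35 rad and velocity of joint fastener_left above 0.2 rad/s and z of the grasp point in the frame of slot_left above 0.02 m).
It fails at once if the right fastener is turned otherwise than with a fingertip in its slot (value of joint fastener_right between 0.5 and 1.35 rad and velocity of joint fastener_right above 0.2 rad/s and z of the grasp point in the frame of slot_right above 0.02 m).
It also fails if it takes over 72 s, if anything falls off the work surface, if the arm or the gripper's body presses on something with over 40 N, if the wrist force passes 120 N, or if a joint passes its speed limit or range.

## Working session

There is one attempt and no reset: what is moved stays moved. The work goes in short steps, Python scripts to look and compute and a shell command to move; the robot and the scene stay as the last step left them, time stands still between calls to the robot, and variables do not carry over. Pictures are saved under pics/ and viewed, about 8 in all and at most 12, crops included, and the job is handed in when it is done.

```bash
mkdir -p pics; cat > h.py <<'E'
import numpy as np, cv2
from plant import arm
def px2w(f,u,v,r=2):
    z=f["z_map"]; ui,vi=int(round(u)),int(round(v))
    p=z[max(0,vi-r):vi+r+1,max(0,ui-r):ui+r+1]; p=p[p>0]
    if len(p)==0: return None
    d=np.median(p); c=np.array([(u-f["cx"])/f["fx"]*d,(v-f["cy"])/f["fy"]*d,d,1])
    return (f["cam_to_world"]@c)[:3]
def cloud(f):
    z=f["z_map"]; v,u=np.indices(z.shape)
    c=np.stack([(u-f["cx"])/f["fx"]*z,(v-f["cy"])/f["fy"]*z,z,np.ones_like(z)],-1)
    return (c@f["cam_to_world"].T)[...,:3]
def save(f,n): cv2.imwrite("pics/"+n,f["pixels"][...,::-1])
E
python3 - <<'E'
from h import *
np.set_printoptions(precision=4,suppress=True)
s=arm.observe(); print(s["time"],s["tcp_pos"],s["force"],arm.nose_length); print(s["tcp_rot"])
for c in("top","side"):
    f=arm.grab_frame(c); save(f,c+"0.png"); print(c,f["cam_to_world"][:3,3])
    for n in("panel_front","slot_left","slot_right","box","reagent_bottle","beaker","mortar","red_cup","amber_jar","spatula"):
        for r in arm.spot_point(f,n)[:2]:
            u,v=r["position"][0]*640,r["position"][1]*480; print(n,round(r["conf"],2),round(u),round(v),px2w(f,u,v))
E
```

```text
0.0 [ 0.2292 -0.4723  0.4041] [ 0.3809 -1.096   0.7492] 0.1734
[[ 0.8997  0.4365 -0.0002]
 [ 0.4365 -0.8997  0.0013]
 [ 0.0003 -0.0012 -1.    ]]
top [ 0.4479 -0.0093  1.3224]
panel_front 0.87 294 292 [0.4528 0.0887 0.1519]
panel_front 0.24 493 233 [ 0.6049 -0.455   0.0865]
slot_left 0.59 261 261 [0.5366 0.1792 0.1389]
slot_right 0.81 327 253 [0.5543 0.0028 0.1385]
slot_right 0.25 481 287 [ 0.4589 -0.4383  0.0156]
box 0.62 296 256 [0.5472 0.0859 0.1342]
reagent_bottle 0.67 216 259 [0.5485 0.3129 0.0843]
beaker 0.64 381 251 [ 0.5688 -0.1551  0.0045]
mortar 0.87 186 293 [0.4567 0.4183 0.02  ]
red_cup 0.91 166 251 [0.5725 0.4526 0.0909]
amber_jar 0.9 490 231 [ 0.6127 -0.4547  0.0697]
spatula 0.58 482 287 [ 0.46   -0.44    0.0167]
side [ 0.4656 -1.025   0.9116]
panel_front 0.79 266 214 [0.4561 0.0875 0.1496]
slot_left 0.89 295 190 [0.5479 0.2194 0.1386]
slot_right 0.57 305 227 [0.557  0.0309 0.1365]
slot_right 0.41 301 254 [ 0.5364 -0.086   0.1385]
box 0.97 302 254 [ 0.5374 -0.086   0.1371]
beaker 0.83 323 309 [ 0.5801 -0.1828  0.0323]
beaker 0.64 363 423 [ 0.6152 -0.5082  0.042 ]
mortar 0.69 264 193 [0.4546 0.1983 0.1497]
red_cup 0.89 303 186 [0.571  0.2229 0.1501]
amber_jar 0.79 361 425 [ 0.6124 -0.5084  0.0355]
spatula 0.65 284 415 [ 0.4628 -0.6638  0.3451]
```

View pics/top0.png

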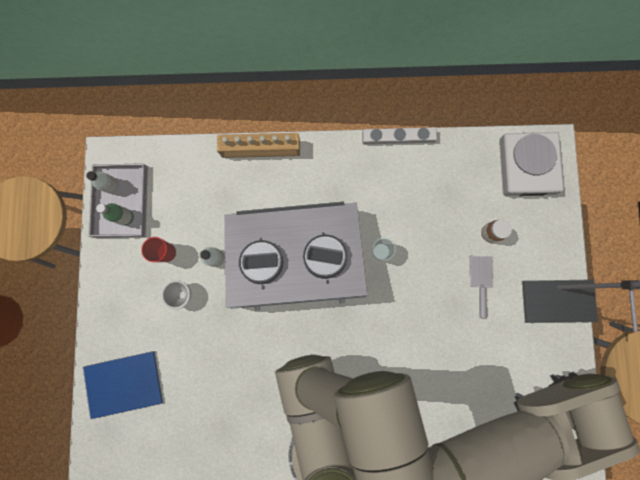

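View pics/side0.png

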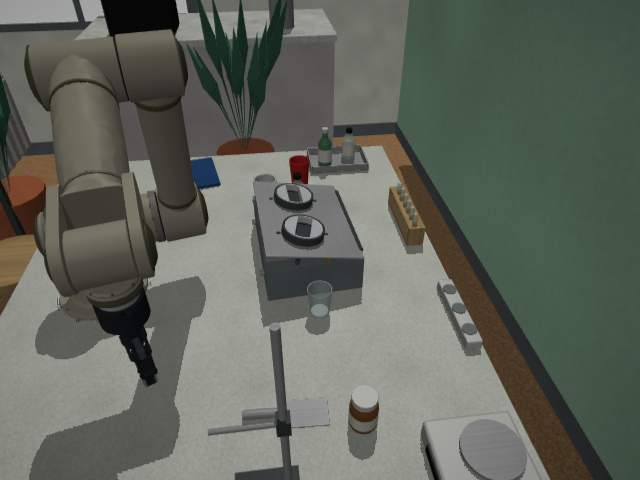

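The top view shows the box at columns 225–367 and rows 205–306, with the slots near (261,261) and (326,256). The bottle stands close on its left at (210,257) and the beaker on its right at (383,250). The panel is slightly open and the arm is clear of the box. Next I fit the panel plane and the slots.

```bash
cat >> h.py <<'E'
def slots(f,zmin=0.08):
    P=cloud(f); g=f["pixels"].max(2)
    out=[]
    for n,(x,y) in {"L":(0.537,0.17),"R":(0.55,0.0)}.items():
        m=(np.hypot(P[...,0]-x,P[...,1]-y)<0.075)&(P[...,2]>zmin)&(P[...,2]<0.25)&(g<80)
        k,lab,st,_=cv2.connectedComponentsWithStats(m.astype(np.uint8))
        if k<2: continue
        i=1+st[1:,4].argmax(); q=P[lab==i]
        (c,wh,a)=cv2.minAreaRect(q[:,:2].astype(np.float32)); b=cv2.boxPoints((c,wh,a))
        e=max((b[1]-b[0],b[2]-b[1]),key=np.linalg.norm); e=e*np.sign(e[1])
        out.append((n,len(q),np.round(c,4),np.round(wh,3),"slot cw from y (rad)",round(float(np.arctan2(e[0],e[1])),3),"z",np.round(np.median(q[:,2]),4)))
    return out
E
python3 - <<'E'
from h import *
np.set_printoptions(precision=4,suppress=True)
f=arm.grab_frame("top"); P=cloud(f)
for s in slots(f): print(*s)
m=(abs(P[...,0]-.53)<.16)&(abs(P[...,1]-.09)<.21)&(P[...,2]>.09)&(P[...,2]<.2)
q=P[m]; w=q
for i in range(15):
    A=np.c_[w[:,:2],np.ones(len(w))]; k=np.linalg.lstsq(A,w[:,2],rcond=None)[0]
    r=q[:,2]-np.c_[q[:,:2],np.ones(len(q))]@k; w=q[abs(r)<(.012 if i<5 else .004)]
print("plane",k,len(w),"angle",np.hypot(k[0],k[1]),"yaw",np.arctan2(-k[1],-k[0]))
# rect
R=cv2.minAreaRect(w[:,:2].astype(np.float32)); print(R); b=cv2.boxPoints(R); print(np.c_[b,np.c_[b,np.ones(4)]@k])
E
```

```text
L 313 [0.5362 0.1807] [0.031 0.087] slot cw from y (rad) -0.079 z 0.1397
R 351 [0.547  0.0089] [0.089 0.03 ] slot cw from y (rad) 0.203 z 0.1392
plane [-0.187  -0.0127  0.2374] 9340 angle 0.187400247387792 yaw 0.06768542943932165
((0.5597167015075684, 0.09505516290664673), (0.2619340121746063, 0.3699297606945038), 4.001522064208984)
[[ 0.4162  0.2704  0.1562]
 [ 0.442  -0.0986  0.156 ]
 [ 0.7033 -0.0803  0.107 ]
 [ 0.6775  0.2887  0.1071]]
```

```bash
python3 -m pendant '[[0,0.37,0.93,0,0.18],[0,0.37,0.93,0,0.18],[0,0.37,0.93,0,0.18],[0,0.37,0.93,0,0.18],[0,0.37,0.93,0,0.18]]'
python3 -m pendant '[[0,0.37,0.93,0,0.18],[0,0.37,0.93,0,0.18],[0,0.37,0.93,0,0.18],[0,0.37,0.93,0,0.18],[0,0.37,0.93,0,0.18]]'
python3 -m pendant '[[0,0.37,0.93,0,0.18],[0,0.37,0.93,0,0.18],[0,0.37,0.93,0,0.18],[0,0.37,0.93,0,0.18],[0,0.37,0.93,0,0.18]]'
python3 -c "
from plant import arm; s=arm.observe(); print(s['qpos'],s['tcp_rot'])"
```

```text
time: 1.57
tcp_pos: [0.2667, -0.3783, 0.4051]
tcp_rot: [[0.519, 0.855, 0.0], [0.855, -0.519, -0.001], [-0.0, 0.001, -1.0]]
force: [0.3, -0.4, 0.1]
gripper_width: 0.297
time: 1.98
tcp_pos: [0.3036, -0.2853, 0.405]
tcp_rot: [[-0.02, 1.0, 0.0], [1.0, 0.02, -0.001], [-0.001, 0.0, -1.0]]
force: [0.3, -0.9, -0.5]
gripper_width: -0.005
time: 2.4
tcp_pos: [0.3405, -0.1923, 0.4049]
tcp_rot: [[-0.553, 0.833, 0.0], [0.833, 0.553, -0.0], [-0.001, 0.0, -1.0]]
force: [-0.3, 0.1, 0.5]
gripper_width: 0.001
[-8.16070913e-01  1.02074745e-02  1.85687124e+00  7.79404804e-06
  1.27389441e+00 -1.40219846e+00] [[-5.53137055e-01  8.33090160e-01  4.29866154e-04]
 [ 8.33090048e-01  5.53137210e-01 -4.46200820e-04]
 [-6.09500477e-04  1.11307008e-04 -9.99999808e-01]]
```

```bash
python3 -m pendant '[[0,0.37,0.93,0,0.17],[0,0.37,0.93,0,0.17],[0,0.37,0.93,0,0.17],[0,0.37,0.93,0,0.17],[0,0.37,0.93,0,0.17]]'
python3 -m pendant '[[0,0.37,0.93,0,0.17],[0,0.37,0.93,0,0.17],[0,0.37,0.93,0,0.17],[0,0.37,0.93,0,0.17],[0,0.37,0.93,0,0.17]]'
python3 -m pendant '[[0,0.37,0.93,0,0],[0,0.37,0.93,0,0],[0,0.37,0.93,0,0],[0,0.37,0.93,-0.3,0],[0,0.37,0.93,-0.5,0]]'
python3 -m pendant '[[0,0,0,0,0],[0,0,0,-0.05,0],[0,0,0,-0.1,0],[0,0,0,-0.15,0],[0,0,0,-0.2,0]]'
```

```text
time: 2.82
tcp_pos: [0.3774, -0.0993, 0.4048]
tcp_rot: [[-0.9, 0.435, 0.0], [0.435, 0.9, -0.0], [-0.0, -0.0, -1.0]]
force: [0.3, -0.4, 0.1]
gripper_width: 0.001
time: 3.23
tcp_pos: [0.4144, -0.0063, 0.4047]
tcp_rot: [[-0.996, -0.084, -0.0], [-0.084, 0.996, 0.0], [0.0, 0.0, -1.0]]
force: [1.0, 0.7, -0.4]
gripper_width: 0.002
time: 3.65
tcp_pos: [0.4511, 0.0867, 0.3535]
tcp_rot: [[-0.997, -0.077, 0.0], [-0.077, 0.997, -0.0], [-0.0, -0.0, -1.0]]
force: [-0.3, 0.1, -0.5]
gripper_width: 0.004
time: 4.07
tcp_pos: [0.4513, 0.0855, 0.335]
tcp_rot: [[-0.997, -0.074, 0.002], [-0.074, 0.997, -0.0], [-0.001, -0.0, -1.0]]
force: [-0.3, 0.2, 0.2]
gripper_width: -0.001
```

```bash
python3 -m pendant '[[0,0,0,-0.06,0],[0,0,0,-0.12,0],[0,0,0,-0.18,0],[0,0,0,-0.24,0],[0,0,0,-0.3,0]]'
python3 -m pendant '[[0,0,0,-0.05,0],[0,0,0,-0.1,0],[0,0,0,-0.15,0],[0,0,0,-0.19,0],[0,0,0,-0.22,0]]'
python3 -m pendant '[[0,0,0,-0.02,0],[0,0,0,-0.03,0],[0,0,0,-0.04,0],[0,0,0,-0.04,0],[0,0,0,-0.04,0]]'
```

```text
time: 4.48
tcp_pos: [0.4511, 0.0857, 0.3042]
tcp_rot: [[-0.997, -0.075, -0.0], [-0.075, 0.997, 0.0], [0.0, 0.0, -1.0]]
force: [-0.8, -0.4, 2.9]
gripper_width: -0.001
time: 4.9
tcp_pos: [0.4511, 0.0857, 0.2822]
tcp_rot: [[-0.997, -0.075, -0.0], [-0.075, 0.997, -0.0], [0.0, 0.0, -1.0]]
force: [-2.2, -0.2, 2.2]
gripper_width: 0.002
time: 5.32
tcp_pos: [0.4511, 0.0857, 0.2794]
tcp_rot: [[-0.997, -0.075, 0.0], [-0.075, 0.997, -0.0], [-0.0, -0.0, -1.0]]
force: [-6.0, 0.7, 10.0]
gripper_width: -0.0
```

```bash
python3 -m pendant '[[0,0,0,-0.02,0],[0,0,0,-0.02,0],[0,0,0,-0.02,0],[0,0,0,-0.02,0],[0,0,0,-0.02,0]]'
python3 -m pendant '[[0,0,0,0.3,0],[0,0,0,0.6,0],[0,-0.4,0,0.9,0],[0,-0.8,0,0.9,0],[0,-0.9,0,0.9,0]]'
python3 - <<'E'
from h import *
np.set_printoptions(precision=4,suppress=True)
f=arm.grab_frame("top"); P=cloud(f); save(f,"top1.png")
for s in slots(f): print(*s)
m=(abs(P[...,0]-.57)<.1)&(abs(P[...,1]-.09)<.16)&(P[...,2]>.09)&(P[...,2]<.12)
q=P[m]; A=np.c_[q[:,:2],np.ones(len(q))]; print(np.linalg.lstsq(A,q[:,2],rcond=None)[0],np.median(q[:,2]),len(q))
cv2.imwrite("pics/c1.png",cv2.resize(f["pixels"][180:330,200:400,::-1],None,fx=3,fy=3))
E
```

```text
time: 5.73
tcp_pos: [0.4511, 0.0858, 0.2792]
tcp_rot: [[-0.997, -0.075, 0.001], [-0.075, 0.997, -0.001], [-0.001, -0.001, -1.0]]
force: [-14.2, -1.3, 33.2]
gripper_width: 0.004
time: 6.15
tcp_pos: [0.3582, 0.086, 0.3677]
tcp_rot: [[-0.997, -0.075, 0.002], [-0.075, 0.997, -0.0], [-0.002, -0.0, -1.0]]
force: [0.5, 0.0, 0.0]
gripper_width: 0.002
L 101 [0.5293 0.1808] [0.034 0.086] slot cw from y (rad) -0.046 z 0.1126
R 260 [0.5415 0.0083] [0.089 0.034] slot cw from y (rad) 0.2 z 0.1129
[-0.0119  0.0017  0.1155] 0.10850299824657905 6613
```

View pics/c1.png

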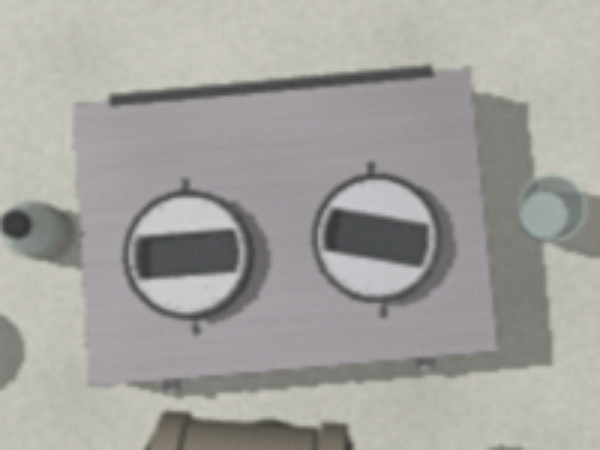

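The panel is now flat, with 33 N on the press and a residual slope of about 0.01. The slots are at crop (187,254), nearly level, and (376,237), tilted clockwise. Next I get their centres from the raised collar and rotor tops.

```bash
python3 - <<'E'
from h import *
f=arm.grab_frame("top"); P=cloud(f); g=f["pixels"].max(2)
for x,y in((.532,.18),(.544,.0085)):
    m=(np.hypot(P[...,0]-x,P[...,1]-y)<.08)&(P[...,2]>.122)&(P[...,2]<.145)
    q=P[m]; print(cv2.minEnclosingCircle(q[:,:2].astype(np.float32)),cv2.minAreaRect(q[:,:2].astype(np.float32)),np.median(q[:,2]))
m=(abs(P[...,0]-.55)<.17)&(abs(P[...,1]-.09)<.24)&(P[...,2]>.095)&(P[...,2]<.116)
k,lab,st,_=cv2.connectedComponentsWithStats(m.astype(np.uint8)); i=1+st[1:,4].argmax()
print(cv2.minAreaRect(P[lab==i][:,:2].astype(np.float32)))
E
```

```text
((0.5279899835586548, 0.177505224943161), 0.05808870494365692) ((0.5289031863212585, 0.1768796741962433), (0.11399468779563904, 0.11286097764968872), 89.0390396118164) 0.13145910603647515
((0.5400430560112, 0.008656652644276619), 0.05811276286840439) ((0.5393584966659546, 0.007918305695056915), (0.11250312626361847, 0.1129470020532608), 88.52507781982422) 0.13150510684281613
((0.5568748712539673, 0.09502415359020233), (0.2661011517047882, 0.3708261549472809), 4.028303623199463)
```

```bash
python3 -m pendant '[[0,0.4,0.16,0,0],[0,0.8,0.33,0,0],[0,0.86,0.33,0,0],[0,0.86,0.33,0,0],[0,0.86,0.33,0,0]]'
python3 -m pendant '[[0,0.4,0.16,0,0],[0,0.8,0.33,0,0],[0,0.86,0.33,-0.2,0],[0,0.86,0.33,-0.4,0],[0,0.86,0.33,-0.5,0]]'
python3 -m pendant '[[0,0,0,0,0],[0,0,0,0,0]]'
```

```text
time: 6.67
tcp_pos: [0.4475, 0.1186, 0.366]
tcp_rot: [[-0.997, -0.075, -0.001], [-0.075, 0.997, -0.0], [0.001, 0.0, -1.0]]
force: [-1.0, 0.2, 0.7]
gripper_width: -0.004
time: 7.08
tcp_pos: [0.5327, 0.1513, 0.3144]
tcp_rot: [[-0.997, -0.074, -0.003], [-0.074, 0.997, -0.0], [0.003, -0.0, -1.0]]
force: [-0.0, 0.2, -0.2]
gripper_width: -0.001
time: 7.25
tcp_pos: [0.5328, 0.1513, 0.3173]
tcp_rot: [[-0.997, -0.074, -0.0], [-0.074, 0.997, -0.0], [0.0, -0.0, -1.0]]
force: [0.3, 0.0, 1.1]
gripper_width: -0.001
```

```bash
python3 -m pendant '[[0,-0.02,0.01,-0.08,0],[0,-0.02,0.01,-0.14,0],[0,-0.02,0.01,-0.2,0],[0,-0.02,0.01,-0.26,0],[0,-0.02,0.01,-0.29,0]]'
python3 -m pendant '[[0,0,0,0,0]]'
```

```text
time: 7.67
tcp_pos: [0.531, 0.1526, 0.2868]
tcp_rot: [[-0.997, -0.075, -0.001], [-0.075, 0.997, -0.0], [0.001, -0.0, -1.0]]
force: [-0.6, 0.6, 0.1]
gripper_width: 0.001
time: 7.75
tcp_pos: [0.5311, 0.1526, 0.2869]
tcp_rot: [[-0.997, -0.075, -0.001], [-0.075, 0.997, -0.0], [0.001, 0.0, -1.0]]
force: [-0.3, -0.2, -0.5]
gripper_width: 0.001
```

```bash
cat > arc.py <<'E'
import numpy as np,sys
def arc(C,p0,phi0,phiend,d,r=.025,n=15):
    C=np.array(C);prev=np.array(p0);pphi=phi0
    W=[]
    for i in range(n+1):
        f=phi0+(phiend-phi0)*i/n; W.append((f,C-r*np.array([np.sin(f),np.cos(f)])+d*np.array([-np.cos(f),np.sin(f)])))
    print("pre",np.round((W[0][1]-prev)*10,2)); b=W[0]
    for i in range(1,n+1):
        f,p=W[i]; print(i,np.round((p-b[1])*10,2),"spin",round(-(f-b[0])/np.pi,3),"abs",np.round(p,4))
        if i%5==0:b=W[i];print()
if __name__=="__main__": arc(*eval(sys.argv[1]))
E
python3 arc.py "(.529,.1775),(.531,.1526),-.075,1.503,.009"
```

```text
pre [-0.09 -0.01]
1 [-0.03  0.01] spin -0.033 abs [0.5192 0.1528]
2 [-0.05  0.02] spin -0.067 abs [0.5167 0.1539]
3 [-0.08  0.03] spin -0.1 abs [0.5143 0.1554]
4 [-0.1   0.05] spin -0.134 abs [0.5121 0.157 ]
5 [-0.12  0.07] spin -0.167 abs [0.51   0.1589]

6 [-0.02  0.02] spin -0.033 abs [0.5082 0.161 ]
7 [-0.03  0.04] spin -0.067 abs [0.5065 0.1633]
8 [-0.05  0.07] spin -0.1 abs [0.5052 0.1657]
9 [-0.06  0.09] spin -0.134 abs [0.5041 0.1683]
10 [-0.07  0.12] spin -0.167 abs [0.5032 0.171 ]

11 [-0.01  0.03] spin -0.033 abs [0.5027 0.1737]
12 [-0.01  0.06] spin -0.067 abs [0.5024 0.1765]
13 [-0.01  0.08] spin -0.1 abs [0.5025 0.1793]
14 [-0.    0.11] spin -0.134 abs [0.5028 0.1821]
15 [0.   0.14] spin -0.167 abs [0.5034 0.1848]
```

```bash
python3 -m pendant '[[0,-0.03,0,0,0],[0,-0.06,0,0,0],[0,-0.09,0,0,0],[0,-0.09,0,0,0]]'
python3 -m pendant '[[0,-0.03,0.01,0,-0.033],[0,-0.05,0.02,0,-0.067],[0,-0.08,0.03,0,-0.1],[0,-0.1,0.05,0,-0.134],[0,-0.12,0.07,0,-0.167]]'
```

```text
time: 8.08
tcp_pos: [0.5222, 0.1529, 0.2882]
tcp_rot: [[-0.997, -0.075, 0.003], [-0.075, 0.997, 0.001], [-0.003, 0.001, -1.0]]
force: [4.0, 2.3, -1.9]
gripper_width: -0.003
time: 8.5
tcp_pos: [0.511, 0.1596, 0.2884]
tcp_rot: [[-0.898, 0.44, 0.006], [0.44, 0.898, 0.0], [-0.006, 0.003, -1.0]]
force: [11.0, -0.0, -4.7]
gripper_width: 0.006
```

```bash
python3 -m pendant '[[0,-0.02,0.02,0,-0.033],[0,-0.03,0.04,0,-0.067],[0,-0.05,0.07,0,-0.1],[0,-0.06,0.09,0,-0.134],[0,-0.07,0.12,0,-0.167]]'
python3 -m pendant '[[0,-0.01,0.03,0,-0.033],[0,-0.01,0.06,0,-0.067],[0,-0.01,0.08,0,-0.1],[0,0,0.11,0,-0.134],[0,0,0.14,0,-0.167]]'
python3 -m pendant '[[0,0,0.01,0,0],[0,0,0.02,0,0],[0,0,0.02,0,0]]'
```

```text
time: 8.92
tcp_pos: [0.5044, 0.171, 0.2886]
tcp_rot: [[-0.557, 0.831, 0.008], [0.831, 0.557, -0.001], [-0.005, 0.006, -1.0]]
force: [13.7, -6.0, -5.0]
gripper_width: 0.002
time: 9.33
tcp_pos: [0.5043, 0.1846, 0.2887]
tcp_rot: [[-0.066, 0.998, 0.006], [0.998, 0.066, -0.003], [-0.003, 0.006, -1.0]]
force: [4.5, -21.9, 0.2]
gripper_width: -0.0
time: 9.58
tcp_pos: [0.5044, 0.1852, 0.2887]
tcp_rot: [[-0.072, 0.997, 0.005], [0.997, 0.072, -0.007], [-0.007, 0.004, -1.0]]
force: [8.8, -22.6, 1.5]
gripper_width: -0.002
```

```bash
python3 -m pendant '[[0,0,0.02,0,0],[0,0,0.02,0,0],[0,0,0.02,0,0]]'
python3 -m pendant '[[0,0,-0.05,0,0],[0,0,-0.12,0,0],[0,0,-0.12,0.3,0],[0,0,-0.12,0.6,0],[0,0,-0.12,0.8,0]]'
python3 -m pendant '[[0,-0.4,0,0,0],[0,-0.8,0,0,0],[0,-1,0,0,0],[0,-1,0,0,0],[0,-1,0,0,0]]'
python3 - <<'E'
from h import *
f=arm.grab_frame("top")
for s in slots(f): print(*s)
cv2.imwrite("pics/c2.png",cv2.resize(f["pixels"][180:330,200:400,::-1],None,fx=3,fy=3))
E
```

```text
time: 9.83
tcp_pos: [0.5045, 0.186, 0.2887]
tcp_rot: [[-0.072, 0.997, 0.004], [0.997, 0.072, -0.01], [-0.01, 0.004, -1.0]]
force: [5.9, -33.2, 2.6]
gripper_width: -0.0
time: 10.25
tcp_pos: [0.503, 0.1776, 0.3703]
tcp_rot: [[-0.072, 0.997, 0.002], [0.997, 0.072, 0.001], [0.0, 0.002, -1.0]]
force: [-0.5, -0.3, 1.6]
gripper_width: -0.0
time: 10.67
tcp_pos: [0.4026, 0.1778, 0.3683]
tcp_rot: [[-0.072, 0.997, 0.001], [0.997, 0.072, 0.0], [0.0, 0.001, -1.0]]
force: [0.3, -0.0, 0.6]
gripper_width: -0.004
L 166 [0.5287 0.1843] [0.03 0.09] slot cw from y (rad) -1.541 z 0.1127
R 173 [0.5413 0.0084] [0.089 0.034] slot cw from y (rad) 0.195 z 0.1128
```

View pics/c2.png

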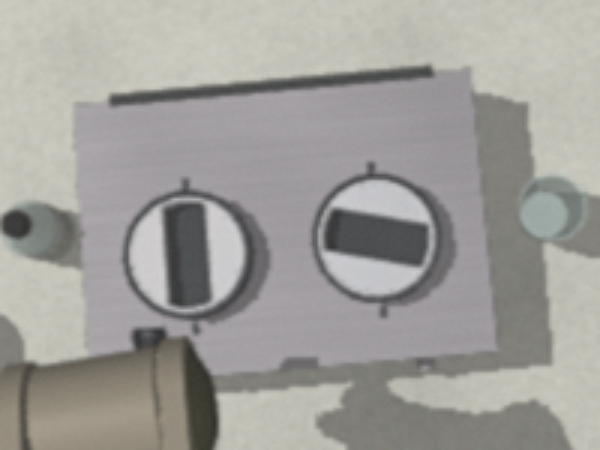

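Left slot now runs front to back (crop column 187, rows 205–305) and the right one is untouched at (376,237). Moving to the right slot.

```bash
python3 -m pendant '[[0,0.3,-0.5,0,0.2],[0,0.66,-0.97,0,0.2],[0,0.66,-0.97,0,0.2],[0,0.66,-0.97,0,0.2],[0,0.66,-0.97,0,0.2]]'
python3 -m pendant '[[0,0.3,-0.5,0,0.2],[0,0.66,-0.97,0,0.2],[0,0.66,-0.97,0,0.2],[0,0.66,-0.97,0,0.2],[0,0.66,-0.97,0,0.2]]'
python3 -m pendant '[[0,0,0,-0.2,0.014],[0,0,0,-0.4,0.014],[0,0,0,-0.5,0.014],[0,0,0,-0.5,0.014]]'
```

```text
time: 11.13
tcp_pos: [0.4713, 0.0783, 0.3672]
tcp_rot: [[-0.613, 0.79, -0.0], [0.79, 0.613, -0.0], [-0.0, -0.0, -1.0]]
force: [1.0, 1.0, 0.1]
gripper_width: -0.001
time: 11.55
tcp_pos: [0.5368, -0.0186, 0.3667]
tcp_rot: [[-0.957, 0.29, -0.001], [0.29, 0.957, 0.0], [0.001, -0.0, -1.0]]
force: [0.3, 0.3, -0.7]
gripper_width: -0.004
time: 11.88
tcp_pos: [0.5354, -0.0167, 0.3154]
tcp_rot: [[-0.968, 0.252, -0.004], [0.252, 0.968, 0.001], [0.004, 0.0, -1.0]]
force: [-1.0, -0.1, -0.1]
gripper_width: -0.0
```

```bash
python3 -m pendant '[[0,0,0,-0.08,0.016],[0,0,0,-0.14,0.016],[0,0,0,-0.2,0.016],[0,0,0,-0.26,0.016],[0,0,0,-0.29,0.016]]'
python3 -m pendant '[[0,0,0,0,0]]'
python3 arc.py "(.5405,.0085),(.5355,-.0165),.2,1.503,.009"
```

```text
time: 12.3
tcp_pos: [0.5352, -0.0164, 0.2881]
tcp_rot: [[-0.979, 0.203, -0.001], [0.203, 0.979, 0.0], [0.001, 0.0, -1.0]]
force: [-0.7, 0.2, -0.1]
gripper_width: -0.001
time: 12.38
tcp_pos: [0.5352, -0.0163, 0.2882]
tcp_rot: [[-0.979, 0.203, -0.001], [0.203, 0.979, 0.0], [0.001, 0.0, -1.0]]
force: [0.1, -0.1, 0.1]
gripper_width: -0.003
pre [-0.09  0.02]
1 [-0.02  0.01] spin -0.028 abs [ 0.5248 -0.0129]
2 [-0.04  0.03] spin -0.055 abs [ 0.523  -0.0115]
3 [-0.05  0.04] spin -0.083 abs [ 0.5213 -0.0099]
4 [-0.07  0.06] spin -0.111 abs [ 0.5198 -0.0082]
5 [-0.08  0.08] spin -0.138 abs [ 0.5184 -0.0063]

6 [-0.01  0.02] spin -0.028 abs [ 0.5172 -0.0043]
7 [-0.02  0.04] spin -0.055 abs [ 0.5162 -0.0023]
8 [-0.03  0.06] spin -0.083 abs [ 5.154e-01 -1.000e-04]
9 [-0.04  0.08] spin -0.111 abs [0.5147 0.0021]
10 [-0.04  0.11] spin -0.138 abs [0.5143 0.0044]

11 [-0.    0.02] spin -0.028 abs [0.514  0.0066]
12 [-0.    0.05] spin -0.055 abs [0.5139 0.009 ]
13 [-0.    0.07] spin -0.083 abs [0.5141 0.0113]
14 [0.   0.09] spin -0.111 abs [0.5144 0.0135]
15 [0.01 0.11] spin -0.138 abs [0.5149 0.0158]
```

```bash
python3 -m pendant '[[0,-0.03,0.01,0,0],[0,-0.06,0.01,0,0],[0,-0.09,0.02,0,0],[0,-0.09,0.02,0,0]]'
python3 -m pendant '[[0,-0.02,0.01,0,-0.028],[0,-0.04,0.03,0,-0.055],[0,-0.05,0.04,0,-0.083],[0,-0.07,0.06,0,-0.111],[0,-0.08,0.08,0,-0.138]]'
python3 -m pendant '[[0,-0.01,0.02,0,-0.028],[0,-0.02,0.04,0,-0.055],[0,-0.03,0.06,0,-0.083],[0,-0.04,0.08,0,-0.111],[0,-0.04,0.11,0,-0.138]]'
python3 -m pendant '[[0,0,0.02,0,-0.028],[0,0,0.05,0,-0.055],[0,0,0.07,0,-0.083],[0,0,0.09,0,-0.111],[0,0.01,0.11,0,-0.138]]'
python3 -m pendant '[[0,0,0.02,0,0],[0,0,0.02,0,0],[0,0,0.02,0,0]]'
```

```text
time: 12.72
tcp_pos: [0.5266, -0.0141, 0.2896]
tcp_rot: [[-0.979, 0.203, 0.006], [0.203, 0.979, 0.0], [-0.006, 0.001, -1.0]]
force: [8.2, 1.4, -2.2]
gripper_width: 0.002
time: 13.13
tcp_pos: [0.519, -0.0066, 0.2897]
tcp_rot: [[-0.801, 0.599, 0.007], [0.599, 0.801, -0.001], [-0.006, 0.003, -1.0]]
force: [10.8, -2.7, -3.3]
gripper_width: 0.002
time: 13.55
tcp_pos: [0.515, 0.004, 0.2898]
tcp_rot: [[-0.475, 0.88, 0.006], [0.88, 0.475, -0.003], [-0.005, 0.004, -1.0]]
force: [8.9, -6.9, -1.9]
gripper_width: -0.001
time: 13.97
tcp_pos: [0.5157, 0.0149, 0.2898]
tcp_rot: [[-0.062, 0.998, 0.004], [0.998, 0.062, -0.003], [-0.003, 0.004, -1.0]]
force: [-0.6, -15.8, 1.6]
gripper_width: -0.007
time: 14.22
tcp_pos: [0.5157, 0.0155, 0.2898]
tcp_rot: [[-0.067, 0.998, 0.004], [0.998, 0.067, -0.007], [-0.007, 0.004, -1.0]]
force: [3.3, -19.5, 1.3]
gripper_width: 0.0
```

```bash
python3 -m pendant '[[0,0,0.02,0,0],[0,0,0.03,0,0],[0,0,0.03,0,0]]'
python3 -m pendant '[[0,0,-0.05,0,0],[0,0,-0.12,0,0],[0,0,-0.12,0.3,0],[0,0,-0.12,0.6,0],[0,0,-0.12,0.8,0]]'
python3 -m pendant '[[0,-0.4,0,0,0],[0,-0.8,0,0,0],[0,-1,0,0,0],[0,-1,0,0,0],[0,-1,0,0,0]]'
python3 -m pendant '[[0,-0.4,-0.4,0,0],[0,-0.6,-0.8,0,0],[0,-0.6,-1,0,0],[0,-0.6,-1,0,0],[0,-0.6,-1,0,0]]'
python3 - <<'E'
from h import *
np.set_printoptions(precision=4,suppress=True)
f=arm.grab_frame("top"); P=cloud(f)
for s in slots(f): print(*s)
m=(abs(P[...,0]-.57)<.1)&(abs(P[...,1]-.09)<.16)&(P[...,2]>.09)&(P[...,2]<.12)
q=P[m]; A=np.c_[q[:,:2],np.ones(len(q))]; print(np.linalg.lstsq(A,q[:,2],rcond=None)[0])
for n in("reagent_bottle","beaker","mortar","red_cup","amber_jar","spatula"):
    r=arm.spot_point(f,n)
    if r: print(n,round(r[0]["conf"],2),np.round(np.array(r[0]["position"])*[640,480]))
cv2.imwrite("pics/c3.png",f["pixels"][120:420,60:600,::-1])
E
```

```text
time: 14.47
tcp_pos: [0.5159, 0.0167, 0.2899]
tcp_rot: [[-0.067, 0.998, 0.004], [0.998, 0.067, -0.012], [-0.012, 0.003, -1.0]]
force: [0.6, -35.0, -0.7]
gripper_width: 0.004
time: 14.88
tcp_pos: [0.515, 0.0086, 0.3713]
tcp_rot: [[-0.067, 0.998, 0.002], [0.998, 0.067, -0.0], [-0.0, 0.002, -1.0]]
force: [0.7, 1.0, 0.6]
gripper_width: -0.002
time: 15.3
tcp_pos: [0.4147, 0.0087, 0.3693]
tcp_rot: [[-0.067, 0.998, 0.002], [0.998, 0.067, -0.0], [-0.0, 0.002, -1.0]]
force: [-0.5, -0.2, 0.6]
gripper_width: 0.002
time: 15.72
tcp_pos: [0.3555, -0.0929, 0.3689]
tcp_rot: [[-0.063, 0.998, 0.001], [0.998, 0.063, -0.0], [-0.0, 0.001, -1.0]]
force: [0.1, -0.0, 1.1]
gripper_width: -0.004
L 166 [0.5287 0.1847] [0.031 0.09 ] slot cw from y (rad) -1.549 z 0.1126
R 269 [0.5408 0.0085] [0.089 0.033] slot cw from y (rad) 1.501 z 0.1125
[-0.0102  0.0013  0.1146]
reagent_bottle 0.98 [211. 259.]
beaker 0.74 [378. 251.]
mortar 0.84 [183. 296.]
red_cup 0.62 [166. 250.]
amber_jar 0.85 [491. 229.]
spatula 0.73 [481. 286.]
```

View pics/c3.png

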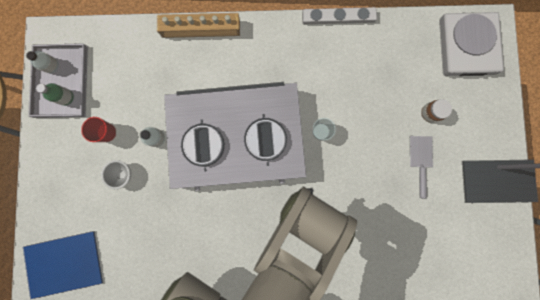

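Both slots look front to back, at crop (203,146) and (265,140). The left reading used only part of its floor, so I recheck it before handing in.

```bash
python3 - <<'E'
from h import *
f=arm.grab_frame("top"); P=cloud(f)
for C in((.529,.1775),(.5405,.0085)):
    m=(np.hypot(P[...,0]-C[0],P[...,1]-C[1])<.046)&(P[...,2]<.122)&(P[...,2]>.1)
    q=(P[m][:,:2]-P[m][:,:2].mean(0)); w,v=np.linalg.eigh(q.T@q); e=v[:,1]*np.sign(v[0,1])
    print(m.sum(),P[m].mean(0),"turn rad",np.arctan2(e[0],e[1])+.068)
E
```

```text
468 [0.52895183 0.17989994 0.11283324] turn rad 1.5677391632700712
484 [0.54035566 0.00837908 0.11260375] turn rad 1.5645575590310652
```

Both are at the stop, so I hand in.

```bash
python3 -c "
from plant import arm; s=arm.observe(); print(s['time'],s['force']); print(arm.close_job())"
```

```text
16.1167 [-1.27130035 -0.28868414 -0.25194506]
the job is handed in; nothing more can be done
None
```

I pressed the panel shut, then turned the left and the right fastener clockwise to their stops from inside their slots. I backed the arm clear and handed the job in at 16.1 s. No verdict was reported.

- **Panel:** I pressed it to about 33 N before touching either fastener. The last depth fit shows a residual slope of 0.010 rad against the 0.025 limit, which is about what the camera calibration could cause.
- **Fasteners:** by depth, the left is at 1.568 rad and the right at 1.565 rad, against 1.571 for locked. At the end of each turn the fingertip met 33–35 N.
- **Disagreement:** an earlier colour-based check put the left fastener at about 1.66 rad, past its stop. It had caught only part of the slot floor, so I went with the depth reading.
- **Bystanders:** the networks find all six within about 5 pixels of where they started in the top view. One pixel is roughly 2.7 mm, so that is about 13 mm at most, against the 30 mm limit and within the networks' own scatter. The picture shows them standing as before.
- **Robot:** it was touching nothing, with about 1 N on the wrist, which is noise.

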